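# Seat the tube rotor on its drive key

## Robot

A 6-joint arm with a two-finger parallel gripper is mounted at the origin on a cart in front of the work surface, level with it; the furniture and walls round the work are solid. World frame = base frame: x ahead of the robot, y to its left, z up, the work surface at z = 0. Lengths are in m, angles in rad, forces in N, time in s.
With the tool pointing down it reaches from about 0.225 to 0.875 m from the base axis. Payload 3.4 kg.
Tool frame: the origin (TCP) lies at the very end of the fingers, on their centre line; the grasp point (between the pads) lies manip.pinch_z behind it (manip.pinch_z is the distance from the TCP to the grasp point, in m); z points along the fingers, y is the direction in which the jaws open and shut (so a half turn about z gives the same grasp; the last joint's range is limited). The gripper opens to 85 mm and grips with 20 to 120 N. Pads are 22 mm wide; open, the fingers measure 114 mm over their backs; the gripper's body (76 mm by 85 mm) begins 54 mm behind the grasp point. The pads swing forward as they close: fully open they stand 13 mm farther back than shut.
Start: joints at [-1.466, 0.276, 1.505, -0, 1.361, -0.121], TCP at [0.129, -0.56, 0.209] pointing down, gripper open.
Joint ranges: [-2.89, 2.89], [-0.75, 2.08], [0.22, 2.7], [-1.18, 4.32], [0.11, 2.71], [-2.7, 2.7]. Speed limits (rad/s): [2.57, 2.57, 3.14, 3.14, 3.14, 3.14].

## Interface

Orientations are given as a unit quaternion [w, x, y, z].
In Python, from rig import manip, imaging, workorder gives the robot as it stands.
- The arm moves only by the tool apply_moves, never from a script. Its argument "moves" is one flat list of numbers, 7 for each row, row after row: the finger opening in m, from 0 to 0.0854, then the shift along the tool's x, y, z in m, then the turn, a rotation vector about the tool's x, y, z in rad. In form: [jaw, tx, ty, tz, rx, ry, rz, jaw, tx, ty, tz, rx, ry, rz, ...]. A call has exactly 8 rows; each row shifts and turns the pose as measured when the row begins, along the tool's axes as they then stand; what a row does not reach is not made up. A row lasts 1/12 s, in which the tool goes at most 41.7 mm and 7.16 degrees, less where a joint would pass 70% of its speed; a pose out of reach is approached as far as the arm can. A call with a gripper value outside its range is refused whole. The fingers move at their own pace and stop on an object; "newtons" is the grip in N (left out, the last holds). Time passes only in rows, so rows that do not move let the fingers close, or fill a call up. It gives the time, the measured TCP pose, the force and the opening at its end, in the units of the state.
- manip.get_state(): the state, without advancing time (a new reading comes with each control period).
- imaging.get_image(name): name is "scene" or "top"; returns a dict with "image" (480x640x3 uint8, red, green, blue), "range_z" (480x640 float32, m along the optical axis (not along the pixel's ray), 0 where there is no reading), "fx", "fy", "cx", "cy" (pixels), "R" (3x3) and "t" (3): a world point X has camera coordinates R X + t. Camera axes: x right, y down, z forward; pixel columns grow to the right and rows downward; lengths in m; the calibration is good to about 2 mm. A picture is of the moment at which its call begins.
- workorder.sign_off(): hands the job in, once; it reports no verdict.
The state is a dict: "clock": time; "qpos": joint angles; "qd": joint speeds; "effort": joint torques, N m; "position": TCP position; "ee_rot": TCP orientation; "contact_force": force on the tool from outside, world axes, zero at the start; "moment": the same for the moment, N m; "width": finger opening in m.
Only numpy, scipy, OpenCV 4.12 (cv2) and the standard library are available. Lean on these libraries where they do the work, as an engineer would, in place of code of your own. Each camera call takes 0.05 s, during which the arm holds its last target.

## Task

Two small tube spinners stand on the desk. On one of them the dark metal rotor is not seated: it rides up on top of the drive key, with its grip block pointing away from the two index marks on the housing. Turn that rotor on its shaft until its keyway drops over the key and it sits level and fully down, let go of it, and leave the rotor of the other spinner as it is.

Things in the scene. Friction and masses are not known exactly. Their poses are not given: they have to be found in the camera images.
- rotor_grip (a point): Unseated dark metal rotor, 123 mm over 4 arms with tube rings, ca. 0.2 kg, loose. Point on its axis in the upright grip block: 60 long (x) x 28 wide (y) x 38 mm high; 13 mm below block top, 22 above arms and rings, 45 above underside. Keyway: slot 26 wide, 14 deep across the underside along x (block's length), same after a half turn. 17 mm bore, 2.5 mm play round the shaft. z up.
- spinner: Its spinner, fixed: white housing 150 (x, front to back) x 140 x 34 mm, black knob in front; two black index marks on top, in line with the key. Origin on the desk, on the shaft axis. Round metal plinth, top 40 mm up; fixed steel shaft 12 mm thick, end 90 mm up. Rotor seated: underside on the plinth, grip point 85 mm above this origin; riding on the key: 97 mm.
- key_top (a point): Centre of the top of the drive key, on the shaft axis: fixed steel bar across the shaft, 68 long (spinner's x) x 10 wide x 12 mm high, standing on the plinth. At the start the rotor rests level on it, turned 43 to 137 degrees away, and turns freely. Within about 10 degrees of the key it drops 12 mm by its own weight, or can be lowered while held.
- other_grip (a point): The same point (on the axis, 45 mm above the underside) of the identical rotor on the other, identical spinner. That rotor is already seated, its grip block in line with the index marks; leave it as it is.
Things that resemble listed ones, but are neither listed nor needed, are in the scene too. Leave any orange look-alike of the spinner alone.

How it is judged:
By the outcome, as a careful person would: the job done as asked, in the order asked, and still so for the second after the job is handed in, with the robot touching nothing.
It also fails if it takes over 32 s, if anything falls off the work surface, if the arm or the gripper's body presses on something with over 40 N, if the wrist force passes 120 N, or if a joint passes its speed limit or range.

## Working session

There is one attempt and no reset: what is moved stays moved. The work goes in short steps, Python scripts to look and compute and a tool call to move; the robot and the scene stay as the last step left them, time stands still between calls to the robot, and variables do not carry over. Pictures are saved under pics/ and viewed, and the job is handed in when it is done.

Besides the shell and the picture viewer there is one more tool, called after "Call:" in YAML: its name, and indented under it one key for each argument. apply_moves: Moves the arm, as the interface text tells. Its arguments: {"type":"object","properties":{"moves":{"type":"array"},"newtons":{"type":"number"}},"required":["moves"]}

```bash
mkdir -p pics; ls; python3 - <<'E'
from rig import manip, imaging, workorder
import cv2, numpy as np, pickle
print(manip.get_state(), manip.pinch_z)
d={}
for n in ("scene","top"):
    im=imaging.get_image(n); d[n]=im
    cv2.imwrite(f"pics/{n}0.png",im["image"][:,:,::-1])
    print(n,im["fx"],im["cx"],im["cy"],(-im["R"].T@im["t"]).round(3),im["R"].round(3).tolist())
pickle.dump(d,open("d0.pkl","wb"))
E
```

```text
pics
{'clock': 0.0, 'qpos': array([-1.46603206e+00,  2.76614533e-01,  1.50613937e+00,  8.42579781e-06,
        1.36069404e+00, -1.20985965e-01]), 'qd': array([ 0.00183583, -0.00068352, -0.00013818,  0.00041818,  0.00029023,
        0.0011664 ]), 'effort': array([-6.64570052e-05, -4.16769147e+01, -2.45804232e+01,  1.25561223e-04,
        1.12075798e-02,  1.01689008e-05]), 'position': array([ 0.12865248, -0.55983924,  0.20812612]), 'ee_rot': array([-9.27581821e-04,  9.93636037e-01,  1.12634658e-01,  1.16432142e-05]), 'contact_force': array([-0.76147806,  0.01205352, -0.66525283]), 'moment': array([-0.00926666, -0.01472428,  0.03401198]), 'width': 0.08547567027109926} 0.0187
scene 465.9593881595628 315.43743539692355 242.55890930855446 [ 0.191 -0.525  0.677] [[0.812, -0.584, 0.017], [-0.398, -0.575, -0.715], [0.427, 0.573, -0.699]]
top 533.975183679209 324.12882431955836 246.86441518270266 [ 0.447 -0.033  1.018] [[0.012, -1.0, -0.01], [-0.99, -0.01, -0.142], [0.142, 0.012, -0.99]]
```

View pics/scene0.png

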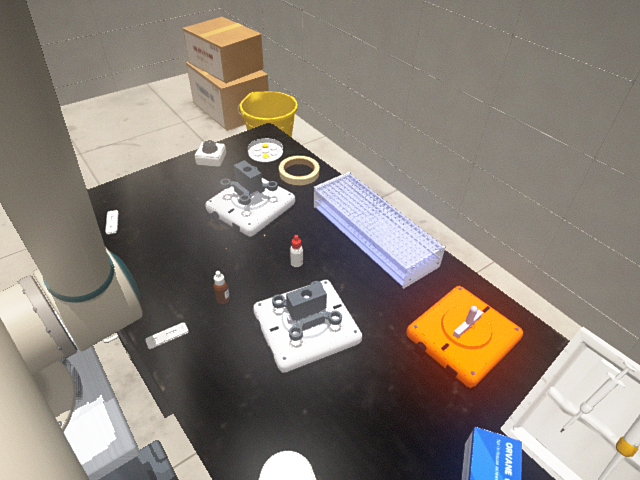

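View pics/top0.png

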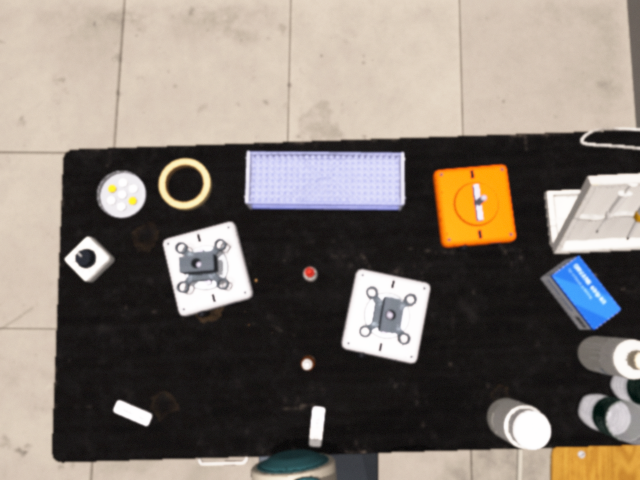

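The scene view shows two white spinners, at about (250,200) and (306,320). The top view shows them at (207,268) and (387,315). I'll zoom in to compare each block with its marks.

```bash
python3 - <<'E'
import pickle,cv2,numpy as np
d=pickle.load(open("d0.pkl","rb"));im=d["top"]["image"][:,:,::-1]
a=cv2.resize(im[215:325,155:265],(396,396),interpolation=2);b=cv2.resize(im[260:370,335:445],(396,396),interpolation=2)
cv2.imwrite("pics/z0.png",np.hstack([a,b]))
def P(c,u,v):
    o=d[c]; z=o["range_z"][v,u]
    return (o["R"].T@(np.array([(u-o["cx"])/o["fx"]*z,(v-o["cy"])/o["fy"]*z,z])-o["t"])).round(3)
for c,u,v in [("top",190,262),("top",210,268),("top",185,300),("top",382,308),("top",395,318),("top",370,340),("scene",240,168),("scene",252,165),("scene",298,295),("scene",318,290)]: print(c,u,v,P(c,u,v))
E
```

```text
top 190 262 [0.548 0.207 0.113]
top 210 268 [0.538 0.172 0.111]
top 185 300 [0.486 0.234 0.033]
top 382 308 [ 0.475 -0.125  0.076]
top 395 318 [ 0.457 -0.145  0.096]
top 370 340 [ 0.418 -0.107  0.032]
scene 240 168 [0.538 0.209 0.11 ]
scene 252 165 [0.635 0.343 0.001]
scene 298 295 [ 0.452 -0.132  0.099]
scene 318 290 [ 0.485 -0.141  0.097]
```

View pics/z0.png

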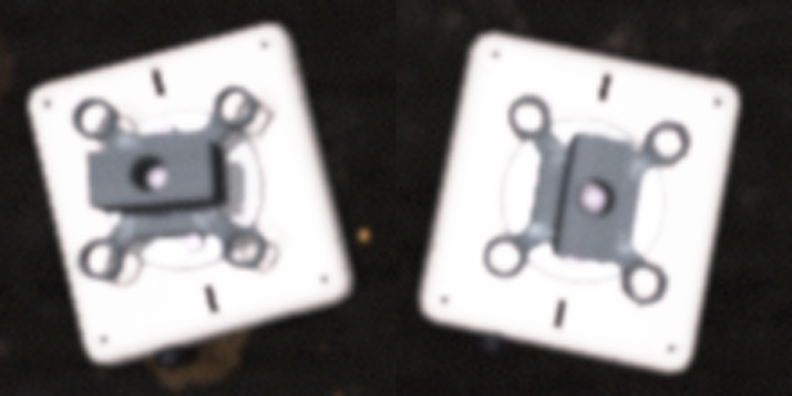

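The left spinner is the unseated one: its block top is at 0.11 m, against 0.097 m on the right, and the block lies across its marks. Next I'll measure the block and mark poses.

```bash
cat > h.py <<'E'
import numpy as np,cv2
def ray(o,uv,z):
    uv=np.atleast_2d(uv).astype(float)
    r=np.c_[(uv[:,0]-o["cx"])/o["fx"],(uv[:,1]-o["cy"])/o["fy"],np.ones(len(uv))]@o["R"]
    c=-o["R"].T@o["t"]; s=(z-c[2])/r[:,2]
    return c+r*s[:,None]
def cloud(o):
    v,u=np.mgrid[:480,:640]; z=o["range_z"]
    p=np.stack([(u-o["cx"])/o["fx"]*z,(v-o["cy"])/o["fy"]*z,z],-1)-o["t"]
    return p@o["R"]
def blk(o,lo,hi,xy,r=.055):
    p=cloud(o); m=(p[...,2]>lo)&(p[...,2]<hi)&(np.hypot(p[...,0]-xy[0],p[...,1]-xy[1])<r)&(o["range_z"]>0)
    q=p[m]; rect=cv2.minAreaRect(q[:,:2].astype(np.float32)*1000)
    c=cv2.boxPoints(rect); e=[c[1]-c[0],c[2]-c[1]]; e=max(e,key=np.linalg.norm)
    return rect,np.degrees(np.arctan2(e[1],e[0]))%180,len(q),np.median(q[:,2])
def marks(o,xy):
    g=o["image"].max(2); p=cloud(o)
    # px of dark blobs at mark height
    w=ray(o,np.stack(np.meshgrid(np.arange(640),np.arange(480)),-1).reshape(-1,2),.034).reshape(480,640,3)
    dist=np.hypot(w[...,0]-xy[0],w[...,1]-xy[1])
    m=((g<110)&(dist<.07)).astype(np.uint8)
    n,l,s,c=cv2.connectedComponentsWithStats(m)
    return [(s[i,4],c[i].round(1),ray(o,c[i],.034)[0].round(4)) for i in range(1,n) if s[i,4]>3]
E
python3 - <<'E'
import pickle,numpy as np; from h import *
d=pickle.load(open("d0.pkl","rb"))
for c in d:
    print(c,blk(d[c],.103,.118,(.545,.19)))
    print(*marks(d[c],(.535,.187)),sep="\n")
E
```

```text
scene (((548.1942749023438, 197.66659545898438), (30.13968276977539, 62.45344924926758), 5.635555267333984), np.float32(95.63554), 296, np.float64(0.10965713269666935))
(np.int32(178), array([254.7, 187.3]), array([0.5755, 0.2234, 0.034 ]))
(np.int32(29), array([238.3, 191.1]), array([0.5388, 0.2319, 0.034 ]))
(np.int32(16), array([244.5, 197. ]), array([0.5398, 0.206 , 0.034 ]))
(np.int32(32), array([244.9, 201.8]), array([0.5323, 0.191 , 0.034 ]))
(np.int32(8), array([230.9, 210.4]), array([0.4939, 0.1831, 0.034 ]))
top (((547.53662109375, 196.7633819580078), (28.418537139892578, 61.16550827026367), 5.410821914672852), np.float32(95.410835), 530, np.float64(0.11006106035173543))
(np.int32(4), array([219.5, 250. ]), array([0.5797, 0.1735, 0.034 ]))
(np.int32(40), array([246.2, 263.4]), array([0.5552, 0.1229, 0.034 ]))
(np.int32(178), array([206.8, 268.1]), array([0.5456, 0.1957, 0.034 ]))
(np.int32(57), array([194.3, 262. ]), array([0.5567, 0.2196, 0.034 ]))
(np.int32(6), array([218.8, 281.3]), array([0.5213, 0.1724, 0.034 ]))
(np.int32(94), array([220. , 307.9]), array([0.4724, 0.1682, 0.034 ]))
```

```bash
python3 - <<'E'
import pickle,numpy as np; from h import *
d=pickle.load(open("d0.pkl","rb"));o=d["top"]
g=o["image"].max(2)
W=[]
for u,v in [(199,238),(213,298)]:
    w=255-g[v-6:v+7,u-5:u+6].astype(float); w[w<70]=0
    vv,uu=np.mgrid[v-6:v+7,u-5:u+6]; c=[(w*uu).sum()/w.sum(),(w*vv).sum()/w.sum()]
    W.append(ray(o,c,.034)[0]); print(np.round(c,1),W[-1].round(4))
e=W[0]-W[1]; print((W[0]+W[1])/2,np.linalg.norm(e),np.degrees(np.arctan2(e[1],e[0])))
# housing
p=cloud(o); m=(p[...,2]>.028)&(p[...,2]<.04)&(o["image"].min(2)>170)&(np.hypot(p[...,0]-.54,p[...,1]-.19)<.13)
n,l,s,c=cv2.connectedComponentsWithStats(m.astype(np.uint8)); k=1+s[1:,4].argmax()
print(cv2.minAreaRect(p[l==k][:,:2].astype(np.float32)*1000))
E
```

```text
[198.4 237.5] [0.6029 0.2139 0.034 ]
[213.3 297.7] [0.491  0.1814 0.034 ]
[0.54695047 0.19767731 0.034     ] 0.11655558990574372 16.16831882929618
((547.0604248046875, 196.44921875), (148.00035095214844, 136.92599487304688), 16.11785888671875)
```

```bash
python3 - <<'E'
import pickle,numpy as np; from h import *
d=pickle.load(open("d0.pkl","rb"))
a=np.array([.129,-.56]);b=np.array([.5475,.197]);L=np.linalg.norm(b-a);e=(b-a)/L
for c in d:
    p=cloud(d[c]).reshape(-1,3)[d[c]["range_z"].ravel()>0]
    s=(p[:,:2]-a)@e; t=(p[:,:2]-a)@[-e[1],e[0]]
    for s0 in np.arange(-.05,1,.1):
        m=(s>s0)&(s<s0+.1)&(abs(t)<.12)
        print(c,round(s0,2),m.sum(), p[m][:,2].max().round(3) if m.any() else None)
E
```

```text
scene -0.05 0 None
scene 0.05 7315 0.621
scene 0.15 90 0.128
scene 0.25 5762 0.128
scene 0.35 9661 0.031
scene 0.45 9242 0.101
scene 0.55 4273 0.1
scene 0.65 4391 0.076
scene 0.75 4984 0.113
scene 0.85 2352 0.113
scene 0.95 1886 0.036
top -0.05 1326 0.004
top 0.05 2404 0.184
top 0.15 2545 0.131
top 0.25 6637 0.131
top 0.35 6941 0.034
top 0.45 7066 0.103
top 0.55 7083 0.101
top 0.65 6704 0.077
top 0.75 7223 0.116
top 0.85 5885 0.114
top 0.95 6359 0.037
```

Call:
apply_moves:
  moves: [0.085,0,0,-0.03,0,0,0,0.085,0.026,-0.029,0,0,0,0,0.085,0.026,-0.029,0,0,0,0,0.085,0.026,-0.029,0,0,0,0,0.085,0.026,-0.029,0,0,0,0,0.085,0.026,-0.029,0,0,0,0,0.085,0.026,-0.029,0,0,0,0,0.085,0.026,-0.029,0,0,0,0]
  newtons: 40

```text
clock: 0.77
position: [0.2609, -0.3203, 0.2347]
ee_rot: [-0.003, 0.994, 0.106, -0.001]
contact_force: [1.8, -0.3, -0.6]
width: 0.0851
```

Call:
apply_moves:
  moves: [0.085,0.0243,-0.0278,0,0,0,0,0.085,0.0243,-0.0278,0,0,0,0,0.085,0.0243,-0.0278,0,0,0,0,0.085,0.0243,-0.0278,0,0,0,0,0.085,0.0243,-0.0278,0,0,0,0,0.085,0.0243,-0.0278,0,0,0,0,0.085,0.0243,-0.0278,0,0,0,0,0.085,0.0243,-0.0278,0,0,0,0]

```text
clock: 1.43
position: [0.406, -0.046, 0.2348]
ee_rot: [-0.003, 0.995, 0.104, -0.001]
contact_force: [0.2, -0.7, -0.2]
width: 0.0849
```

Call:
apply_moves:
  moves: [0.085,0.0243,-0.0278,0,0,0,0,0.085,0.0243,-0.0278,0,0,0,0,0.085,0.0243,-0.0278,0,0,0,0,0.085,0.0243,-0.0278,0,0,0,0,0.085,0.0243,-0.0278,0,0,0,0,0.085,0.0243,-0.0278,0,0,0,0,0.085,0.02,-0.024,0,0,0,0,0.085,0,0,0,0,0,0]

```text
clock: 2.1
position: [0.5322, 0.1952, 0.2325]
ee_rot: [-0.004, 0.994, 0.109, -0.001]
contact_force: [-1.3, -1.1, -0.7]
width: 0.0851
```

Call:
apply_moves:
  moves: [0.085,0,0,0,0,0,-0.12,0.085,0,0,0,0,0,-0.12,0.085,0,0,0,0,0,-0.12,0.085,0,0,0,0,0,-0.12,0.085,0,0,0,0,0,-0.12,0.085,0,0,0,0,0,-0.12,0.085,0,0,0,0,0,-0.12,0.085,0,0,0,0,0,-0.12]

```text
clock: 2.77
position: [0.5283, 0.1946, 0.2269]
ee_rot: [-0.006, 0.82, 0.572, -0.006]
contact_force: [-0.3, 0.7, 0.6]
width: 0.0849
```

```bash
cat > rem.py <<'E'
import sys,numpy as np
from rig import manip
from scipy.spatial.transform import Rotation as R
# x y z yaw(deg of tool x)
x,y,z,a=map(float,sys.argv[1:5])
s=manip.get_state();q=s["ee_rot"];r=R.from_quat(np.r_[q[1:],q[0]])
g=R.from_euler("z",a,degrees=True)*R.from_euler("x",180,degrees=True)
print("shift",r.inv().apply(np.array([x,y,z])-s["position"]).round(4),"rot",(r.inv()*g).as_rotvec().round(4),"q",s["qpos"].round(3),"F",s["contact_force"].round(1),"M",s["moment"].round(2),"w",round(s["width"],4),s["position"].round(4),"tool x yaw",np.degrees(np.arctan2(*r.as_matrix()[[1,0],0])).round(2))
E
python3 rem.py .5475 .197 .15 95.5
```

```text
shift [0.0091 0.0184 0.0766] rot [-0.0164 -0.0009 -0.4482] q [0.225 0.257 1.488 0.007 1.412 0.576] F [-0.3  0.7  0.6] M [ 0.   -0.05  0.01] w 0.0849 [0.5283 0.1946 0.2269] tool x yaw 69.82
```

Call:
apply_moves:
  moves: [0.085,0,0,0,-0.004,0,-0.112,0.085,0,0,0,-0.004,0,-0.112,0.085,0,0,0,-0.004,0,-0.112,0.085,0,0,0,-0.004,0,-0.112,0.085,0,0,0.02,0,0,0,0.085,0,0,0.02,0,0,0,0.085,0,0,0.02,0,0,0,0.085,0,0,0,0,0,0]

```text
clock: 3.43
position: [0.5244, 0.189, 0.1635]
ee_rot: [-0.001, 0.663, 0.749, -0.002]
contact_force: [-0.7, -0.7, 0.3]
width: 0.0852
```

```bash
python3 rem.py .5475 .197 .082 95.5; python3 - <<'E'
from rig import imaging
import cv2,pickle
d={n:imaging.get_image(n) for n in("scene","top")}
from h import *
cv2.imwrite("pics/s1.png",d["scene"]["image"][90:250,150:350,::-1].repeat(3,0).repeat(3,1))
E
```

```text
shift [0.0053 0.0242 0.0814] rot [-0.0045  0.0022  0.0256] q [ 0.222  0.282  1.613 -0.002  1.251  0.101] F [-0.7 -0.7  0.3] M [-0.03  0.03 -0.04] w 0.0852 [0.5244 0.189  0.1635] tool x yaw 96.97
```

View pics/s1.png

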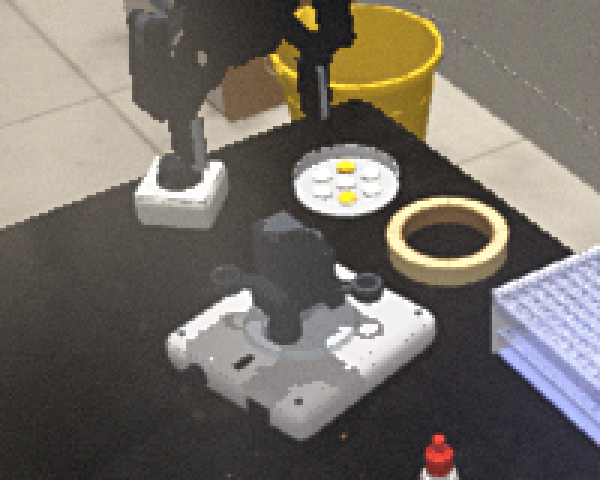

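The gripper is open above the block, which is at about (285,260) in this crop. Now I'll centre it and descend.

Call:
apply_moves:
  moves: [0.085,0.003,0.012,0,0,0,0.013,0.085,0.002,0.012,0,0,0,0.012,0.085,0,0,0,0,0,0,0.085,0,0,0.01,0,0,0,0.085,0,0,0.01,0,0,0,0.085,0,0,0.01,0,0,0,0.085,0,0,0,0,0,0,0.085,0,0,0,0,0,0]

```text
clock: 4.2
position: [0.552, 0.1968, 0.1409]
ee_rot: [0.004, 0.672, 0.74, 0.003]
contact_force: [0.1, -0.6, -0.6]
width: 0.085
```

```bash
python3 rem.py .5475 .197 .082 95.5
```

```text
shift [ 0.0007 -0.005   0.0589] rot [ 0.0095  0.0009 -0.0002] q [ 0.225  0.332  1.597 -0.002  1.203  0.13 ] F [ 0.1 -0.6 -0.6] M [-0.07 -0.01 -0.03] w 0.085 [0.552  0.1968 0.1409] tool x yaw 95.49
```

Call:
apply_moves:
  moves: [0.085,0,-0.0045,0,0.009,0,0,0.085,0,0,0.011,0,0,0,0.085,0,0,0.011,0,0,0,0.085,0,0,0.011,0,0,0,0.085,0,0,0.011,0,0,0,0.085,0,0,0,0,0,0,0.085,0,0,0,0,0,0,0.085,0,0,0,0,0,0]

```text
clock: 4.87
position: [0.5448, 0.1959, 0.0914]
ee_rot: [-0.001, 0.672, 0.74, -0.002]
contact_force: [0.6, -0.6, -0.1]
width: 0.0852
```

```bash
python3 rem.py .5475 .197 .082 95.5
```

```text
shift [0.0009 0.0029 0.0094] rot [-0.0036  0.0013  0.0002] q [ 2.260e-01  3.720e-01  1.671e+00 -1.000e-03  1.102e+00  1.300e-01] F [ 0.6 -0.6 -0.1] M [-0.02 -0.   -0.  ] w 0.0852 [0.5448 0.1959 0.0914] tool x yaw 95.51
```

Call:
apply_moves:
  moves: [0.085,0.001,0.0027,0.004,-0.003,0.001,0,0.085,0,0,0.004,0,0,0,0.04,0,0,0,0,0,0,0.04,0,0,0,0,0,0,0.04,0,0,0,0,0,0,0.04,0,0,0,0,0,0,0.04,0,0,0,0,0,0,0.04,0,0,0,0,0,0]
  newtons: 25

```text
clock: 5.53
position: [0.5494, 0.1977, 0.0847]
ee_rot: [0.001, 0.672, 0.74, 0.002]
contact_force: [0.1, 0.9, -0.6]
width: 0.0403
```

```bash
python3 rem.py .5475 .197 .082 95.5
```

```text
shift [-0.0005 -0.002   0.0027] rot [ 0.0043 -0.0004  0.0003] q [ 0.226  0.381  1.676 -0.     1.081  0.13 ] F [ 0.1  0.9 -0.6] M [-0.03  0.    0.04] w 0.0403 [0.5494 0.1977 0.0847] tool x yaw 95.52
```

Call:
apply_moves:
  moves: [0.03,0,-0.002,0.002,0.004,0,0,0.02,0,0,0,0,0,0,0.02,0,0,0,0,0,0,0.02,0,0,0,0,0,0,0.02,0,0,0,0,0,0,0.02,0,0,0,0,0,0,0.02,0,0,0,0,0,0,0.02,0,0,0,0,0,0]
  newtons: 25

```text
clock: 6.2
position: [0.5475, 0.1975, 0.0829]
ee_rot: [0.0, 0.672, 0.74, 0.0]
contact_force: [-1.0, -0.9, 0.3]
width: 0.0268
```

```bash
python3 rem.py .5475 .197 .082 95.5
```

```text
shift [-0.0005 -0.      0.0009] rot [ 0.0007 -0.0005  0.0003] q [0.226 0.382 1.68  0.    1.08  0.13 ] F [-1.  -0.9  0.3] M [ 0.03 -0.05 -0.09] w 0.0268 [0.5475 0.1975 0.0829] tool x yaw 95.52
```

Call:
apply_moves:
  moves: [0.02,0,0,-0.002,0,0,0,0.02,0,0,0,0,0,0.08,0.02,0,0,0,0,0,0.08,0.02,0,0,0,0,0,0.08,0.02,0,0,0,0,0,0.08,0.02,0,0,0,0,0,0.08,0.02,0,0,0,0,0,0.08,0.02,0,0,0,0,0,0]

```text
clock: 6.87
position: [0.545, 0.1971, 0.0829]
ee_rot: [-0.001, 0.835, 0.55, -0.002]
contact_force: [0.4, 0.3, 0.1]
width: 0.0273
```

```bash
python3 rem.py .5475 .197 .084 16.1
```

```text
shift [ 0.0009  0.0023 -0.0011] rot [-0.0032  0.0047  0.883 ] q [2.270e-01 3.810e-01 1.680e+00 1.000e-03 1.086e+00 6.330e-01] F [0.4 0.3 0.1] M [-0.   -0.03 -0.02] w 0.0273 [0.545  0.1971 0.0829] tool x yaw 66.69
```

Call:
apply_moves:
  moves: [0.02,0.001,0.002,-0.001,-0.003,0.004,0.08,0.02,0,0,0,0,0,0.08,0.02,0,0,0,0,0,0.08,0.02,0,0,0,0,0,0.08,0.02,0,0,0,0,0,0.08,0.02,0,0,0,0,0,0.08,0.02,0,0,0,0,0,0.08,0.02,0,0,0,0,0,0]

```text
clock: 7.53
position: [0.5453, 0.1968, 0.0824]
ee_rot: [-0.001, 0.956, 0.293, -0.003]
contact_force: [-0.6, 0.4, -1.7]
width: 0.0269
```

```bash
python3 rem.py .5475 .197 .084 16.1
```

```text
shift [ 0.0019  0.0011 -0.0016] rot [-0.0031  0.005   0.3135] q [0.225 0.382 1.68  0.002 1.085 1.2  ] F [-0.6  0.4 -1.7] M [0.01 0.03 0.04] w 0.0269 [0.5453 0.1968 0.0824] tool x yaw 34.06
```

Call:
apply_moves:
  moves: [0.02,0.002,0.001,-0.001,-0.003,0.005,0.08,0.02,0,0,0,0,0,0.08,0.02,0,0,0,0,0,0.08,0.02,0,0,0,0,0,0.08,0.02,0,0,0,0,0,0,0.02,0,0,0,0,0,0,0.02,0,0,0,0,0,0,0.02,0,0,0,0,0,0]

```text
clock: 8.2
position: [0.5461, 0.1967, 0.0821]
ee_rot: [-0.0, 0.99, 0.144, -0.002]
contact_force: [0.2, 0.0, -1.6]
width: 0.0269
```

```bash
python3 rem.py .5475 .197 .071 16.1
```

```text
shift [0.0015 0.0001 0.0111] rot [-0.0007  0.0034  0.0077] q [2.260e-01 3.820e-01 1.680e+00 1.000e-03 1.082e+00 1.507e+00] F [ 0.2  0.  -1.6] M [-0.01 -0.02  0.03] w 0.0269 [0.5461 0.1967 0.0821] tool x yaw 16.54
```

Call:
apply_moves:
  moves: [0.02,0.001,0,0.002,0,0.003,0.007,0.02,0,0,0.003,0,0,0,0.02,0,0,0.003,0,0,0,0.02,0,0,0.002,0,0,0,0.02,0,0,0.002,0,0,0,0.02,0,0,0,0,0,0,0.02,0,0,0,0,0,0,0.02,0,0,0,0,0,0]

```text
clock: 8.87
position: [0.5478, 0.1973, 0.0712]
ee_rot: [-0.001, 0.99, 0.142, 0.001]
contact_force: [-0.4, 0.8, -2.0]
width: 0.0271
```

```bash
python3 rem.py .5475 .197 .071 16.1; python3 - <<'E'
from rig import imaging
import cv2
o=imaging.get_image("scene")
cv2.imwrite("pics/s2.png",o["image"][90:250,150:350,::-1].repeat(3,0).repeat(3,1))
E
```

```text
shift [-0.0004  0.0002  0.0002] rot [-0.0007 -0.0022  0.0047] q [2.260e-01 3.930e-01 1.695e+00 1.000e-03 1.052e+00 1.510e+00] F [-0.4  0.8 -2. ] M [ 0.03  0.02 -0.03] w 0.0271 [0.5478 0.1973 0.0712] tool x yaw 16.37
```

View pics/s2.png

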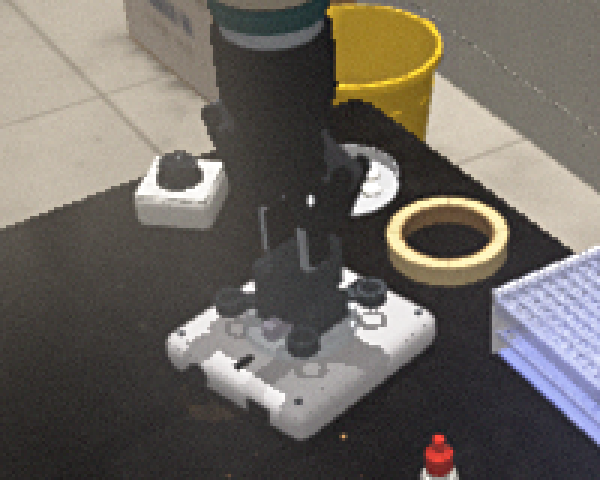

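The rotor (crop about (300,300)) went down without resistance, and the force is still about its own weight. I'll lower it a final 1 mm and release.

Call:
apply_moves:
  moves: [0.02,0,0,0.001,0,0,0,0.02,0,0,0,0,0,0,0.032,0,0,0,0,0,0,0.045,0,0,0,0,0,0,0.06,0,0,0,0,0,0,0.06,0,0,0,0,0,0,0.06,0,0,0,0,0,0,0.06,0,0,0,0,0,0]

```text
clock: 9.58
position: [0.5487, 0.1976, 0.0709]
ee_rot: [-0.001, 0.99, 0.142, 0.002]
contact_force: [-0.7, -0.4, -0.8]
width: 0.0595
```

```bash
python3 rem.py .5475 .197 .2 16.1
```

```text
shift [-8.000e-04  1.000e-04 -1.291e-01] rot [-0.0008 -0.0039  0.0049] q [2.260e-01 3.930e-01 1.695e+00 1.000e-03 1.050e+00 1.510e+00] F [-0.7 -0.4 -0.8] M [-0.04  0.04  0.01] w 0.0595 [0.5487 0.1976 0.0709] tool x yaw 16.38
```

Call:
apply_moves:
  moves: [0.06,0,0,-0.01,0,0,0,0.06,0,0,-0.02,0,0,0,0.06,0,0,-0.03,0,0,0,0.06,0,0,-0.03,0,0,0,0.06,0,0,-0.03,0,0,0,0.06,0,0,-0.03,0,0,0,0.06,-0.03,0,0,0,0,0,0.06,-0.03,0,0,0,0,0]

```text
clock: 10.25
position: [0.4947, 0.181, 0.2309]
ee_rot: [-0.001, 0.99, 0.142, 0.004]
contact_force: [-1.0, -0.8, -0.7]
width: 0.06
```

Call:
apply_moves:
  moves: [0.06,-0.03,0,-0.01,0,0,0,0.06,-0.03,0,-0.01,0,0,0,0.06,-0.03,0,-0.01,0,0,0,0.06,-0.03,0,0,0,0,0,0.06,-0.03,0,0,0,0,0,0.06,-0.03,0,0,0,0,0,0.06,0,0,0,0,0,0,0.06,0,0,0,0,0,0]

```text
clock: 10.92
position: [0.3093, 0.127, 0.268]
ee_rot: [-0.001, 0.99, 0.142, 0.01]
contact_force: [1.1, 0.0, 0.7]
width: 0.0601
```

```bash
python3 - <<'E'
from rig import imaging
from h import *
d={n:imaging.get_image(n) for n in("scene","top")}
for c in d:
    for lo,hi,xy in [(.09,.118,(.547,.197)),(.088,.115,(.463,-.136))]:
        try: print(c,blk(d[c],lo,hi,xy))
        except Exception as e: print(c,e)
im=d["top"]["image"][:,:,::-1]
cv2.imwrite("pics/t3.png",cv2.resize(im[215:375,150:450],(750,400)))
cv2.imwrite("pics/s3.png",d["scene"]["image"][90:250,150:350,::-1].repeat(3,0).repeat(3,1))
E
```

```text
scene (((550.1109619140625, 197.04998779296875), (61.7738037109375, 32.16084671020508), 16.25038719177246), np.float32(16.25039), 328, np.float64(0.09745495486475551))
scene (((464.8033142089844, -135.57363891601562), (31.6778564453125, 60.850608825683594), 80.3351058959961), np.float32(170.3351), 655, np.float64(0.09772658673836573))
top (((549.637939453125, 195.98939514160156), (60.506099700927734, 29.006023406982422), 16.577171325683594), np.float32(16.577183), 533, np.float64(0.09778907297769936))
top (((463.5624694824219, -136.88388061523438), (28.407825469970703, 59.812984466552734), 79.96953582763672), np.float32(169.96954), 550, np.float64(0.09817848557920099))
```

View pics/t3.png

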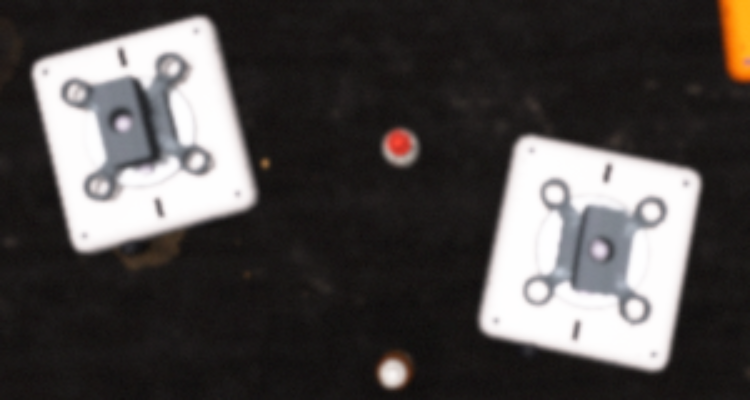

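View pics/s3.png

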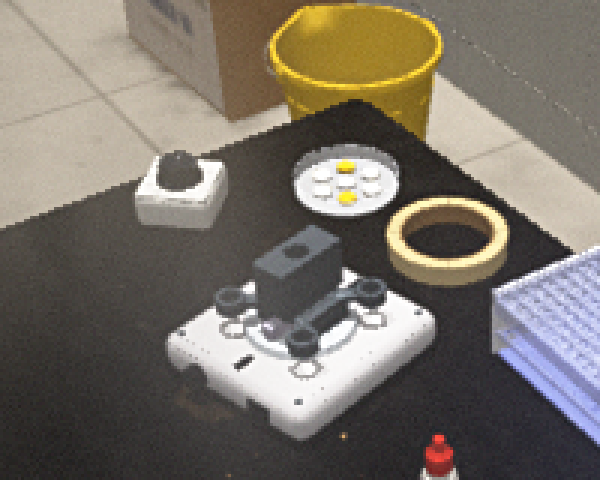

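The block is in line with both marks (top crop (122,57) and (158,207)), and its top is at 0.0975–0.098 m, level with the other rotor. I'll check the tilt, then hand in.

```bash
python3 - <<'E'
from rig import imaging,workorder,manip
from h import *
o=imaging.get_image("top");p=cloud(o)
for xy in[(.5495,.196),(.4635,-.137)]:
    m=(p[...,2]>.09)&(p[...,2]<.106)&(np.hypot(p[...,0]-xy[0],p[...,1]-xy[1])<.04);q=p[m]
    c=np.linalg.lstsq(np.c_[q[:,:2]-xy,np.ones(len(q))],q[:,2],rcond=None)[0];print(np.degrees(c[:2]).round(2),c[2].round(4))
print(manip.get_state()["contact_force"],workorder.sign_off())
E
```

```text
[-0.02  1.59] 0.0977
[-0.03 -1.04] 0.0982
the job is handed in; nothing more can be done
[0.51820314 0.44724652 0.08998737] None
```

The loose rotor on the left spinner is seated, and I handed the job in at about 11 s of the 32 s limit. I gripped its block with 25 N, turned it about 79° clockwise seen from above, lowered it 12 mm over the key, let go and backed the arm away.

| Last check | Seated rotor | Compared with |
|---|---|---|
| Block direction | 16.3–16.6° | index marks at 16.2° |
| Block top height | 97.5–97.8 mm | 98 mm expected when seated; 97.7–98.2 mm on the other rotor |
| Apparent tilt from the depth image | 1.6° | 1.0° the other way on the other rotor |

- **Tilt:** I put the 1.6° down to camera depth error, because the other rotor, which was already seated, shows a similar figure. I did not confirm it any other way.
- **Other spinner:** the arm never came near its rotor, and its block is still in line with its marks.
- **Arm:** the readings at the end of each move showed forces of only about 2 N or less, and at the end the arm was clear of everything.

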